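Quarter turn of a bead dish at the reading ring

TASK

Slide the round bead dish along the desk, without lifting it, until it stands centred in the black ring with its blue handle roughly over the green bar. Then take it by the handle, lift it about ten centimetres straight up and, staying centred above the ring, turn it slowly a quarter turn counter-clockwise (seen from above) until the handle points along the red bar, with the dish level and the red ball resting in its middle all the while. Finish holding it there, level and still, for the reading; do not put it down or touch the ball, and leave the other things on the desk alone.

Things in the scene. Friction and masses are not known exactly. Their poses are not given: they have to be found in the camera images.
- dish: loose round dark grey metal dish, 112 mm across, 21 mm high, upright outer wall, 0.18 kg. Its floor is a 9 degree cone, lowest (6 mm above the underside) in the middle: the ball rolls there by itself. A straight blue handle sticks out along dish +x, from 56 to 108 mm from the centre, 14 mm wide (along dish y), 12 to 28 mm above the underside. Origin: centre of the underside; z up.
- dish_handle (a point): middle of the blue handle: 85 mm from the dish's centre along dish +x, 20 mm above its underside; a good place to grip across the 14 mm width
- ball: red ball, 20 mm diameter, 33 g, loose in the dish, rests in its middle. The origin lies at its underside at the start and turns with it as it rolls: use point ball_center.
- ball_center (a point): centre of the red ball
- station: flat ring printed on the desk, fixed: black, 134 mm across. Origin: its centre, z = 0. Green bar outward along station +x, red bar along station +y (a quarter turn counter-clockwise from above); each from 70 to 130 mm from the centre, 12 mm wide. At the start the dish stands 13 to 18 cm from it on the station's -y side, its handle within 12 degrees of parallel to the green bar.
- marker_black: black marker pen lying on the desk, 13x135x13 mm, bystander
- tape_roll: roll of black tape on the desk (the one nearer the robot), 70 mm wide, 19 mm high, bystander
- label_roll: cream roll of labels, 59 mm wide, 25 mm high, bystander
- filter_disc: white round filter holder, 52 mm wide, 7 mm high, bystander

How it is judged:
By the outcome, as a careful person would: the job done as asked, in the order asked, and still so for the second after the job is handed in, while the arm keeps its last pose, push and grip.
It also fails if it takes over 54 s, if anything falls off the work surface, if the arm or the gripper's body presses on something with over 40 N, if the wrist force passes 120 N, or if a joint passes its speed limit or range.

ROBOT

A 7-joint arm with a two-finger parallel gripper is mounted at the origin on a cart in front of the work surface, level with it; the furniture and walls round the work are solid. World frame = base frame: x ahead of the robot, y to its left, z up, the work surface at z = 0. Lengths are in m, angles in rad, forces in N, time in s.
With the tool pointing down it reaches from about 0.4 to 0.85 m from the base axis. Payload 10.4 kg.
Tool frame: the origin (TCP) lies at the very end of the fingers, on their centre line; the grasp point (between the pads) lies 19 mm behind it; z points along the fingers, y is the direction in which the jaws open and shut (so a half turn about z gives the same grasp; the last joint's range is limited). The gripper opens to 87 mm and grips with 3 to 60 N. Pads are 19 mm wide; open, the fingers measure 117 mm over their backs; the gripper's body (75 mm by 190 mm) begins 51 mm behind the grasp point.
Start: joints at [1.14, 0.332, -0.065, 1.46, 0.022, 1.35, -0.088], TCP at [0.248, -0.574, 0.223] pointing down, gripper open.
Joint ranges: [-2.6, 2.6], [-0.5, 2.12], [-1.47, 1.34], [0.16, 2.42], [-1.27, 4.41], [0.06, 2.06], [-2.6, 2.6]. Speed limits (rad/s): [2.22, 2.22, 2.79, 2.79, 3.14, 3.14, 3.14].

INTERFACE

Orientations are given as a unit quaternion [x, y, z, w].
In Python, from bench import r, eyes, job gives the robot as it stands. The module is installed in compiled form; this text tells all that it offers.
- The arm moves only by the tool play_rows, never from a script. Its argument "motion" is a list of rows, each a list of 7 numbers: the shift along the tool's x, y, z as a fraction of full scale, then the turn, a rotation vector about the tool's x, y, z as a fraction of full scale, then the opening in per cent of the stroke, from 0 (shut) to 100 (fully open). A call has 1 to 5 rows; each row is the pose to reach, as a shift and turn from the pose commanded when the call began, along the tool's axes at that moment; what a row does not reach only later rows make up. Full scale, the value 1, is 0.2 m for a shift and 90 degrees for a turn. A row lasts 1/8 s, in which the tool goes at most 62.5 mm and 10.7 degrees, less where a joint would pass 70% of its speed; a pose out of reach is approached as far as the arm can. A call with a number of a shift or a turn outside -1 to 1 is refused whole. A call with a gripper value outside its range is refused whole. The fingers move at their own pace and stop on an object; "squeeze" is the grip in N (left out, the last holds). Time passes only in rows, so rows that repeat a pose let the fingers close. It gives the time, the measured TCP pose, the force and the opening at its end, in the units of the state.
- r.read_state(): the state, without advancing time (a new reading comes with each control period).
- eyes.camera(name): name is "scene" or "top" or "wrist"; returns a dict with "image" (384x512x3 uint8, red, green, blue), "mtx" (3x3 intrinsics, pixels), "dist" ([k1, k2, p1, p2, k3] as OpenCV has them; the pictures are not rectified), "R" (3x3) and "t" (3): a world point X has camera coordinates R X + t. Camera axes: x right, y down, z forward; pixel columns grow to the right and rows downward; lengths in m; the calibration is good to about 2 mm. A picture is of the moment at which its call begins. There is no depth.
- job.close_job(): hands the job in, once; it reports no verdict.
Trained networks look in a picture, given as the dict that the camera call returned (one of the last four; its "shot" number tells which), for a name from the list of things; names that differ only in an ending like _2 or _b are one class to them, and where a whole thing is asked for, a point or a joint stands for the part that bears it (a point fixed in the world has none). Each returns a list of dicts, best first, with "p" (0 to 1); they miss things now and then, are a little off and sometimes report something else, mostly with a low value. They report only what shows in the picture. A call takes as long as a camera call.
- eyes.regions_of(picture, label): "region" (384x512 bool, what is visible of it) and "xy" ([column, row] in pixels, amid what is visible of it).
- eyes.landmark_of(picture, label): "xy" ([column, row] in pixels: a listed point, or the origin of a listed thing).
The state is a dict: "time": time; "joint_positions": joint angles; "joint_vel": joint speeds; "joint_torque": joint torques, N m; "ee_pos": TCP position; "eef_rot": TCP orientation; "ft_force": force on the tool from outside, world axes, zero at the start; "torque": the same for the moment, N m; "width": finger opening in m.
Only numpy, scipy, OpenCV 4.12 (cv2) and the standard library are available. Lean on these libraries where they do the work, as an engineer would, in place of code of your own. Each camera call takes 0.05 s, during which the arm holds its last target. There are 200 camera calls.

## Working session

There is one attempt and no reset: what is moved stays moved. The work goes in short steps, Python scripts to look and compute and a tool call to move; the robot and the scene stay as the last step left them, time stands still between calls to the robot, and variables do not carry over. Pictures are saved under pics/ and viewed, about 8 in all and at most 12, crops included, and the job is handed in when it is done.

Besides the shell and the picture viewer there is one more tool, called after "Emit:" by a JSON object that holds its "op" and its "data". play_rows: Moves the arm, as the interface text tells. Shift numbers are shares of 0.2 m and turn numbers shares of 90 degrees, none past 1 either way. Its arguments: {"type":"object","properties":{"motion":{"type":"array","items":{"type":"array","items":{"type":"number"}}},"squeeze":{"type":"number"}},"required":["motion"]}

```bash
mkdir -p pics
cat > h.py <<'E'
import numpy as np, cv2
from scipy.spatial.transform import Rotation as Ro
from bench import r, eyes, job
def ray(c,px,z):
    u=cv2.undistortPoints(np.array([[px]],float),c["mtx"],np.array(c["dist"],float))[0,0]
    R=np.array(c["R"]);t=np.array(c["t"]); o=-R.T@t; d=R.T@np.array([u[0],u[1],1])
    return o+d*(z-o[2])/d[2]
def proj(c,X):
    return cv2.projectPoints(np.atleast_2d(np.array(X,float)),cv2.Rodrigues(np.array(c["R"]))[0],np.array(c["t"],float),c["mtx"],np.array(c["dist"],float))[0][:,0]
def save(c,n): cv2.imwrite(f"pics/{n}.png",cv2.cvtColor(c["image"],cv2.COLOR_RGB2BGR))
def look(c,names,hs):
    for n,z in zip(names,hs):
        for d in eyes.landmark_of(c,n)[:2]: print(n,round(d["p"],2),np.round(d["xy"],1),np.round(ray(c,d["xy"],z),4))
E
python3 - <<'E'
from h import *
np.set_printoptions(suppress=True,precision=4)
s=r.read_state(); print({k:np.round(v,3) for k,v in s.items()})
print(Ro.from_quat(s["eef_rot"]).as_matrix())
a=eyes.camera("top"); b=eyes.camera("scene")
ims=[]
for c,n in((a,"top"),(b,"scene")):
    print(n); look(c,["dish","dish_handle","ball_center","station"],[0,.02,.016,0])
    for q,z in(("marker_black",.006),("tape_roll",.01),("label_roll",.012),("filter_disc",.004)):
        for d in eyes.regions_of(c,q)[:2]: print(q,round(d["p"],2),np.round(d["xy"]),ray(c,d["xy"],z))
    save(c,n+"0")
E
```

```text
{'time': np.float64(0.0), 'joint_positions': array([ 1.14 ,  0.333, -0.065,  1.461,  0.022,  1.35 , -0.088]), 'joint_vel': array([-0.002,  0.001, -0.001, -0.   ,  0.001, -0.   ,  0.002]), 'joint_torque': array([  0.   , -62.324,   0.025, -38.99 ,  -0.061,   0.04 ,   0.   ]), 'ee_pos': array([ 0.248, -0.573,  0.222]), 'eef_rot': array([ 0.979,  0.202, -0.   , -0.001]), 'ft_force': array([ 0.5  , -0.046,  0.006]), 'torque': array([-0.036,  0.003,  0.042]), 'width': np.float64(0.087)}
[[ 0.918   0.3966 -0.0006]
 [ 0.3966 -0.918   0.0013]
 [-0.     -0.0015 -1.    ]]
top
dish 0.86 [315.8 175. ] [ 0.6078 -0.0513  0.    ]
dish_handle 0.83 [313.7 212. ] [ 0.5098 -0.0403  0.02  ]
ball_center 0.38 [315.4 176.6] [ 0.602  -0.0482  0.016 ]
marker_black 0.74 [221. 272.] [0.3614 0.2036 0.006 ]
tape_roll 0.6 [278. 128.] [0.7342 0.0452 0.01  ]
label_roll 0.7 [156. 179.] [0.6066 0.3716 0.012 ]
filter_disc 0.68 [212. 233.] [0.4625 0.2255 0.004 ]
scene
dish 0.85 [295.7 197.6] [ 0.596 -0.04   0.   ]
dish_handle 0.93 [311.6 205.3] [ 0.5071 -0.0307  0.02  ]
ball_center 0.56 [296.1 190.4] [ 0.6079 -0.0478  0.016 ]
station 0.57 [337.9 185.8] [ 0.6073 -0.2005  0.    ]
marker_black 0.87 [253. 266.] [0.3652 0.2107 0.006 ]
tape_roll 0.51 [246. 182.] [0.737  0.0498 0.01  ]
label_roll 0.76 [150. 227.] [0.5978 0.3665 0.012 ]
filter_disc 0.51 [233. 244.] [0.458  0.2152 0.004 ]
```

View pics/top0.png

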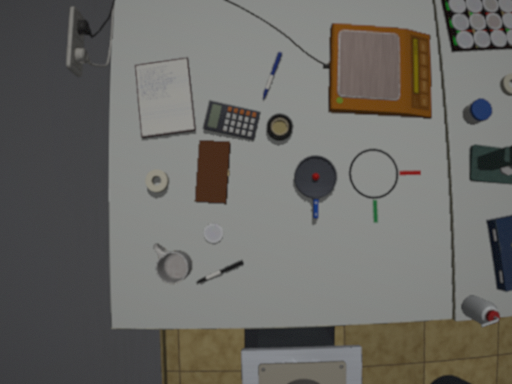

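View pics/scene0.png

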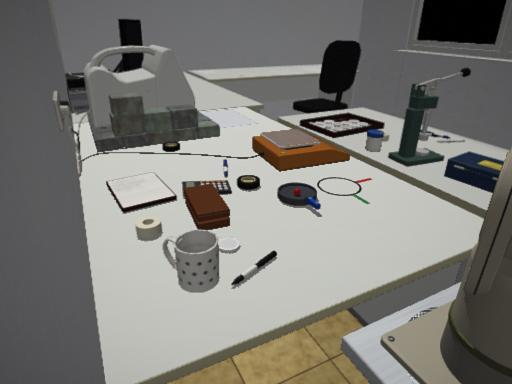

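Both views agree: the dish is at top (315,176) with its handle pointing toward the robot. The ring is at (374,174), with the green bar pointing down and the red bar pointing right. Next I'll fit the ring, dish and handle geometrically.

```bash
cat >> h.py <<'E'
from scipy.optimize import least_squares
def circ(P):
    f=least_squares(lambda q:np.hypot(P[:,0]-q[0],P[:,1]-q[1])-q[2],[*P.mean(0),.06],loss="soft_l1",f_scale=.003); return f.x
def station(c,ctr):
    """ring circle and bar directions, world"""
    im=c["image"].astype(int); H,W=im.shape[:2]
    v,u=np.mgrid[:H,:W]; P=np.array([[0,0,0]],float)
    X=unproj(c,0); d=np.hypot(X[...,0]-ctr[0],X[...,1]-ctr[1])
    g=im.max(2); R,G,B=im[...,0],im[...,1],im[...,2]
    blk=(d>.05)&(d<.08)&(g<110)&(im.max(2)-im.min(2)<40); q=circ(X[blk][:,:2]); out=[blk.sum(),q]
    dd=np.hypot(X[...,0]-q[0],X[...,1]-q[1]); z=(dd>.068)&(dd<.135)
    for m in (z&(G>R+35)&(G>B+25),z&(R>G+50)&(R>B+50)):
        if m.sum()<4: out.append(None);continue
        k=X[m][:,:2].mean(0)-q[:2]; out+= [m.sum(),np.degrees(np.arctan2(k[1],k[0])),np.hypot(*k)]
    return out
def unproj(c,z):
    H,W=c["image"].shape[:2]; v,u=np.mgrid[:H,:W]
    p=np.stack([u,v],-1).reshape(-1,1,2).astype(float)
    n=cv2.undistortPoints(p,c["mtx"],np.array(c["dist"],float))[:,0]
    R=np.array(c["R"]);o=-R.T@np.array(c["t"]); d=np.c_[n,np.ones(len(n))]@R
    return (o+d*((z-o[2])/d[:,2])[:,None]).reshape(H,W,3)
def dish(c,ctr,dz=0):
    im=c["image"].astype(int);R,G,B=im[...,0],im[...,1],im[...,2]
    X=unproj(c,.028+dz); m=(np.hypot(X[...,0]-ctr[0],X[...,1]-ctr[1])<.14)&(B>R+40)&(B>G+30); k=X[m][:,:2]
    Xr=unproj(c,.021+dz); reg=eyes.regions_of(c,"dish")[0]["region"]
    mm=(reg&~m).astype(np.uint8); mm=cv2.morphologyEx(mm,cv2.MORPH_OPEN,np.ones((9,9)))
    cn=max(cv2.findContours(mm,0,1)[0],key=cv2.contourArea)[:,0]
    q=circ(Xr[cn[:,1],cn[:,0]][:,:2]); h=k.mean(0); e=h-q[:2]
    # direction along handle by pca
    w=np.linalg.svd(k-h)[2][0]; w*=np.sign(w@e)
    Y=unproj(c,.016+dz); b=(np.hypot(Y[...,0]-q[0],Y[...,1]-q[1])<.056)&(R>G+50)&(R>B+50)
    return dict(n=m.sum(),circ=q,handle=h,ang=np.degrees(np.arctan2(e[1],e[0])),rad=np.hypot(*e),pca=np.degrees(np.arctan2(w[1],w[0])),ball=Y[b][:,:2].mean(0) if b.any() else None)
E
python3 - <<'E'
from h import *
np.set_printoptions(suppress=True,precision=4)
for n in("top","scene"):
    c=eyes.camera(n); print(n,station(c,(.607,-.2))); print(dish(c,(.603,-.046)))
E
```

```text
top [np.int64(422), array([ 0.6087, -0.2057,  0.0643]), np.int64(56), np.float64(179.9181064439683), np.float64(0.10209416263737991), np.int64(66), np.float64(-89.64721246249364), np.float64(0.09808643386314081)]
{'n': np.int64(72), 'circ': array([ 0.6013, -0.0465,  0.055 ]), 'handle': array([ 0.5204, -0.0445]), 'ang': np.float64(178.58414630059687), 'rad': np.float64(0.08092229427967954), 'pca': np.float64(176.7753764761089), 'ball': array([ 0.6036, -0.0482])}
scene [np.int64(112), array([ 0.6073, -0.2026,  0.0641]), np.int64(41), np.float64(-179.6636879055819), np.float64(0.09980455672659987), np.int64(46), np.float64(-82.44648862480481), np.float64(0.051469259359945764)]
{'n': np.int64(92), 'circ': array([ 0.5869, -0.0243,  0.0584]), 'handle': array([ 0.5075, -0.0345]), 'ang': np.float64(-172.63516674611145), 'rad': np.float64(0.08009281246362134), 'pca': np.float64(168.32934837597656), 'ball': array([ 0.6034, -0.0465])}
```

Emit:
{"op": "play_rows", "data": {"motion": [[0.15,-0.12,0,0,0,0,100],[0.38,-0.31,0,0,0,0,100],[0.62,-0.5,0,0,0,0,100],[0.85,-0.69,0,0,0,0,100],[1,-0.82,0,0,0,0,100]]}}

```text
time: 1.72
ee_pos: [0.3678, -0.3413, 0.2229]
eef_rot: [0.979, 0.204, 0.0, 0.0]
ft_force: [0.1, -1.1, 1.4]
width: 0.0871
```

Emit:
{"op": "play_rows", "data": {"motion": [[0.2,-0.16,0,0,0,0,100],[0.45,-0.37,0,0,0,0,100],[0.7,-0.58,0,0,0,0.1,100],[0.85,-0.73,0.1,0,0,0.2,100],[0.9,-0.78,0.2,0,0,0.28,60]]}}

```text
time: 2.35
ee_pos: [0.4711, -0.1258, 0.1826]
eef_rot: [1.0, -0.016, 0.001, -0.0]
ft_force: [-0.9, -1.1, 0.3]
width: 0.0827
```

Emit:
{"op": "play_rows", "data": {"motion": [[0.08,-0.16,0.1,0,0,0,45],[0.17,-0.34,0.2,0,0,0,45],[0.22,-0.43,0.25,0,0,0,45],[0.22,-0.43,0.25,0,0,0,45]]}}

```text
time: 2.85
ee_pos: [0.5165, -0.0432, 0.1319]
eef_rot: [1.0, -0.015, -0.001, -0.0]
ft_force: [0.1, -0.4, 0.7]
width: 0.0452
```

Run:
```python
from h import *
np.set_printoptions(suppress=True,precision=4)
c=eyes.camera("wrist"); save(c,"w1"); s=r.read_state(); print(s["ee_pos"],Ro.from_quat(s["eef_rot"]).as_matrix()[:,0],s["joint_positions"],s["width"])
look(c,["dish","dish_handle","ball_center","station"],[0,.02,.016,0])
print(dish(c,(.603,-.046)))
```

```text
[ 0.5164 -0.0446  0.1324] [ 0.9995 -0.031  -0.0006] [ 0.4779  0.2143 -0.5322  1.8304  0.1196  1.1292 -1.6973] 0.042971660793081595
dish 0.58 [259.8  98.8] [ 0.6038 -0.0462  0.    ]
dish_handle 0.58 [260.1 190.6] [ 0.5185 -0.0441  0.02  ]
dish_handle 0.19 [ 16.5 242.4] [0.4705 0.207  0.02  ]
ball_center 0.95 [261.1  97.6] [ 0.6042 -0.0473  0.016 ]
{'n': np.int64(590), 'circ': array([ 0.603 , -0.0458,  0.0557]), 'handle': array([ 0.5217, -0.0433]), 'ang': np.float64(178.24829824517923), 'rad': np.float64(0.08134250300925092), 'pca': np.float64(177.39515251401426), 'ball': array([ 0.6039, -0.0462])}
```

View pics/w1.png

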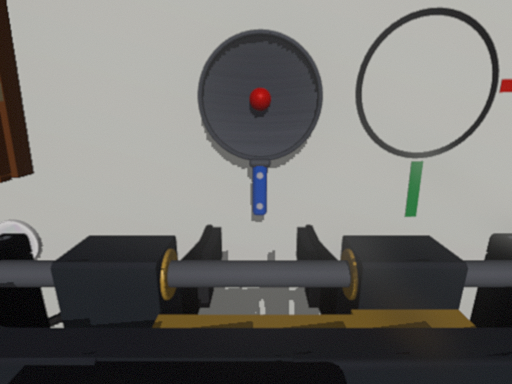

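The wrist view shows the handle at (260,190), between the open fingers at about (215,240) and (300,240), with the ball at (261,98) in the middle of the dish. I'll descend.

Emit:
{"op": "play_rows", "data": {"motion": [[0.0,0,0.15,0,0,0,45],[0.01,0,0.33,0,0,0,45],[0.01,0,0.48,0,0,0,45],[0.01,0,0.58,0,0,0,40],[0.01,0,0.625,0,0,0,35]]}}

```text
time: 3.78
ee_pos: [0.518, -0.0454, 0.0068]
eef_rot: [1.0, -0.016, -0.001, 0.0]
ft_force: [0.2, 0.3, 0.6]
width: 0.0325
```

Run:
```python
from h import *
np.set_printoptions(suppress=True,precision=4)
c=eyes.camera("top"); s=r.read_state(); print(s["ee_pos"],Ro.from_quat(s["eef_rot"]).as_matrix(),s["ft_force"],s["width"])
c=eyes.camera("wrist"); save(c,"w2")
print(dish(c,(.603,-.046)))
try: print(station(c,(.608,-.204)))
except Exception as e: print(e)
```

```text
[ 0.5179 -0.0452  0.0064] [[ 0.9995 -0.0327 -0.0013]
 [-0.0327 -0.9995 -0.    ]
 [-0.0013  0.     -1.    ]] [-0.9833 -0.2605 -0.9763] 0.031589005668673314
{'n': np.int64(1221), 'circ': array([ 0.5984, -0.0459,  0.0532]), 'handle': array([ 0.5272, -0.0438]), 'ang': np.float64(178.30319859387623), 'rad': np.float64(0.0712681942501115), 'pca': np.float64(177.85555422302141), 'ball': array([ 0.6032, -0.0462])}
[np.int64(2320), array([ 0.6092, -0.2024,  0.0631]), np.int64(132), np.float64(177.4598762595414), np.float64(0.08456919237845978), None]
```

View pics/w2.png

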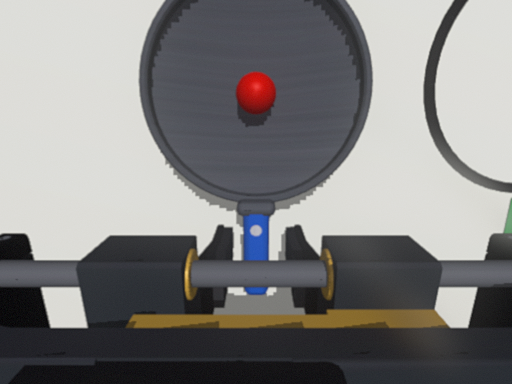

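The handle lies between the fingers, at pixels (256,240). I'll lower slightly and close.

Emit:
{"op": "play_rows", "data": {"motion": [[0,-0.005,0.01,0,0,0,20],[0,-0.005,0.01,0,0,0,5],[0,-0.005,0.01,0,0,0,0],[0,-0.005,0.01,0,0,0,0],[0,-0.005,0.01,0,0,0,0]], "squeeze": 25}}

```text
time: 4.55
ee_pos: [0.5189, -0.0439, 0.0059]
eef_rot: [1.0, -0.016, 0.0, 0.0]
ft_force: [-0.7, 0.7, 4.2]
width: 0.0137
```

Emit:
{"op": "play_rows", "data": {"motion": [[0,0,0,0,0,0,0],[0,0,0,0,0,0,0]], "squeeze": 50}}

```text
time: 4.8
ee_pos: [0.5188, -0.0439, 0.0059]
eef_rot: [1.0, -0.016, 0.0, 0.0]
ft_force: [-2.0, -0.4, 6.4]
width: 0.0134
```

Run:
```python
from h import *
np.set_printoptions(suppress=True,precision=4)
s=r.read_state(); print(s["ee_pos"],Ro.from_quat(s["eef_rot"]).as_matrix()[:,0],s["ft_force"],s["torque"],s["width"])
c=eyes.camera("top"); print(dish(c,(.603,-.046)))
c=eyes.camera("wrist"); print(dish(c,(.603,-.046)))
look(c,["dish","ball_center"],[0,.016])
```

```text
[ 0.5188 -0.0439  0.0059] [ 0.9995 -0.032   0.0005] [-2.0337 -0.3993  6.3883] [ 0.0725  0.2568 -0.0148] 0.013400120593213919
{'n': np.int64(0), 'circ': array([ 0.6177, -0.0431,  0.0439]), 'handle': array([nan, nan]), 'ang': np.float64(nan), 'rad': np.float64(nan), 'pca': np.float64(nan), 'ball': array([ 0.6044, -0.0485])}
{'n': np.int64(1224), 'circ': array([ 0.5987, -0.046 ,  0.0534]), 'handle': array([ 0.527 , -0.0438]), 'ang': np.float64(178.24690129896604), 'rad': np.float64(0.07177957227182387), 'pca': np.float64(177.93286226160077), 'ball': array([ 0.6032, -0.0462])}
ball_center 0.72 [257.1  94.7] [ 0.603  -0.0454  0.016 ]h.py:41: RuntimeWarning: Mean of empty slice.
  q=circ(Xr[cn[:,1],cn[:,0]][:,:2]); h=k.mean(0); e=h-q[:2]
  ret = um.true_divide(
```

Emit:
{"op": "play_rows", "data": {"motion": [[0,0.02,-0.0025,0,0,0,0],[0.003,0.06,-0.0025,0,0,0,0],[0.006,0.11,-0.0025,0,0,0,0],[0.01,0.16,-0.0025,0,0,0,0],[0.013,0.21,-0.0025,0,0,0,0]]}}

```text
time: 5.72
ee_pos: [0.5198, -0.0868, 0.006]
eef_rot: [1.0, -0.016, -0.0, 0.0]
ft_force: [0.0, 2.3, 1.2]
width: 0.0133
```

Emit:
{"op": "play_rows", "data": {"motion": [[0.003,0.05,0,0,0,0,0],[0.006,0.1,0,0,0,0,0],[0.009,0.15,0,0,0,0,0],[0.012,0.2,0,0,0,0,0],[0.015,0.25,0,0,0,0,0]]}}

```text
time: 6.35
ee_pos: [0.5212, -0.1366, 0.006]
eef_rot: [1.0, -0.016, -0.0, 0.0]
ft_force: [-0.3, 1.4, 1.8]
width: 0.0134
```

Emit:
{"op": "play_rows", "data": {"motion": [[0.003,0.05,0,0,0,0,0],[0.006,0.1,0,0,0,-0.005,0],[0.01,0.14,0,0,0,-0.01,0],[0.012,0.17,0,0,0,-0.015,0],[0.013,0.18,0,0,0,-0.019,0]]}}

```text
time: 6.98
ee_pos: [0.5226, -0.1723, 0.006]
eef_rot: [1.0, -0.001, -0.0, -0.0]
ft_force: [-1.0, 2.7, 3.3]
width: 0.0136
```

Run:
```python
from h import *
np.set_printoptions(suppress=True,precision=4)
c=eyes.camera("wrist"); save(c,"w3")
s=r.read_state(); p=s["ee_pos"]; print(p,Ro.from_quat(s["eef_rot"]).as_matrix(),s["ft_force"],s["torque"],s["width"])
look(c,["dish","ball_center","station"],[0,.016,0])
print(dish(c,p[:2]+[.085,0])); print(station(c,(.6085,-.203)))
c=eyes.camera("top");save(c,"t3"); look(c,["dish","ball_center","station"],[0,.016,0])
```

```text
[ 0.5226 -0.1723  0.0061] [[ 1.     -0.0017 -0.0001]
 [-0.0017 -1.     -0.0001]
 [-0.0001  0.0001 -1.    ]] [0.2127 0.9151 1.1351] [0.2136 0.1051 0.139 ] 0.013373762749242058
ball_center 0.66 [256.5  94.7] [ 0.6068 -0.1711  0.016 ]
{'n': np.int64(1225), 'circ': array([ 0.6025, -0.1717,  0.0533]), 'handle': array([ 0.5307, -0.172 ]), 'ang': np.float64(-179.75278236335353), 'rad': np.float64(0.07174897422644405), 'pca': np.float64(179.47807823668626), 'ball': array([ 0.6069, -0.1718])}
[np.int64(16859), array([ 0.6088, -0.2021,  0.0644]), np.int64(419), np.float64(-178.74993923055388), np.float64(0.07662144628798549), np.int64(1505), np.float64(-89.97809801753198), np.float64(0.08900326515105113)]
dish 0.89 [360.7 174.3] [ 0.6068 -0.1713  0.    ]
dish 0.24 [362.1 174.2] [ 0.6069 -0.1751  0.    ]
ball_center 0.38 [360.2 173. ] [ 0.6086 -0.1668  0.016 ]
station 0.46 [276.  128.4] [0.7353 0.0502 0.    ]
```

View pics/w3.png

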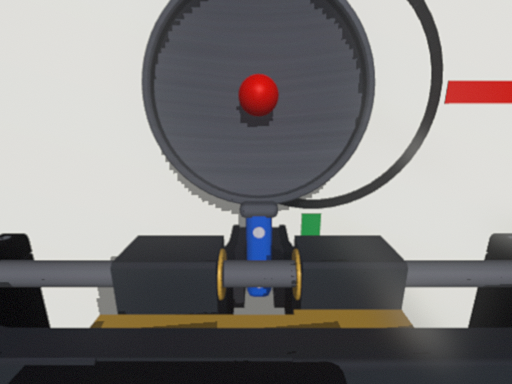

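The dish is about 30 mm short of the ring. I can use the red bar's inner end at (445,92) and the green bar at (311,222) as precise references in this same view.

Run:
```python
from h import *
np.set_printoptions(suppress=True,precision=4)
c=eyes.camera("wrist"); im=c["image"].astype(int);R,G,B=im[...,0],im[...,1],im[...,2]
X=unproj(c,0); u=np.mgrid[:384,:512][1]
m=(R>G+60)&(R>B+60)&(u>400); g=(G>R+35)&(G>B+25)&(u<400)
for n,k in(("red",m),("green",g)): P=X[k]; print(n,k.sum(),P.min(0)[:2],P.max(0)[:2],P.mean(0)[:2])
# ring, right side
d=X[...,:2]-[.6088,-.2021]; rr=np.hypot(d[...,0],d[...,1]); th=np.degrees(np.arctan2(d[...,1],d[...,0]))
k=(rr>.055)&(rr<.08)&(im.max(2)<90)&(th<-60)&(th>-165)&(u>290); print(k.sum(),circ(X[k][:,:2]))
for a in range(-150,-60,15):
    q=k&(abs(th-a)<2); 
    if q.any(): print(a,rr[q].min(),rr[q].max())
```

```text
red 1491 [ 0.6032 -0.3098] [ 0.6145 -0.2734] [ 0.6089 -0.291 ]
green 415 [ 0.5252 -0.2096] [ 0.539 -0.198] [ 0.5322 -0.2038]
1795 [ 0.6092 -0.2037  0.0636]
-150 0.061520263958643934 0.06639787908477639
-135 0.06200673957178237 0.06700461983880189
-105 0.06255703824761916 0.06752512709687693
-90 0.06257189978505703 0.067817573189439
-75 0.06250198048970479 0.0679729052174381
```

Emit:
{"op": "play_rows", "data": {"motion": [[0.002,0.03,0,0,0,0,0],[0.004,0.07,0,0,0,0,0],[0.006,0.11,0,0,0,0,0],[0.008,0.145,0,0,0,0,0],[0.009,0.158,0,0,0,0,0]]}}

```text
time: 8.1
ee_pos: [0.5243, -0.2043, 0.006]
eef_rot: [1.0, -0.001, -0.0, 0.0]
ft_force: [-0.4, 2.3, 1.6]
width: 0.0136
```

Run:
```python
from h import *
np.set_printoptions(suppress=True,precision=4)
c=eyes.camera("wrist"); 
s=r.read_state(); p=s["ee_pos"]; print(p,s["ft_force"],s["torque"],s["width"])
print(dish(c,p[:2]+[.085,0]))
im=c["image"].astype(int);R,G,B=im[...,0],im[...,1],im[...,2]
X=unproj(c,0); u=np.mgrid[:384,:512][1]
m=(R>G+60)&(R>B+60)&(u>330); P=X[m]; print(m.sum(),P.min(0)[:2],P.max(0)[:2],P.mean(0)[:2])
c=eyes.camera("top"); print(dish(c,p[:2]+[.085,0])["ball"])
big=cv2.resize(np.hstack([im.astype(np.uint8)[:,100:512],cv2.resize(c["image"][110:240,310:440],(384,384),interpolation=2)]),None,fx=1,fy=1)
cv2.imwrite("pics/p4.png",cv2.cvtColor(big,4))
```

```text
[ 0.5244 -0.2044  0.006 ] [-0.3167 -0.5941  0.3615] [0.0792 0.0118 0.0828] 0.01385614577960797
{'n': np.int64(1232), 'circ': array([ 0.6042, -0.2037,  0.0534]), 'handle': array([ 0.5323, -0.204 ]), 'ang': np.float64(-179.69107621592104), 'rad': np.float64(0.0718966828237971), 'pca': np.float64(179.5283570962746), 'ball': array([ 0.6087, -0.2038])}
2524 [ 0.6033 -0.3332] [ 0.6146 -0.2737] [ 0.609  -0.3034]
[ 0.6092 -0.2063]h.py:41: RuntimeWarning: Mean of empty slice.
  q=circ(Xr[cn[:,1],cn[:,0]][:,:2]); h=k.mean(0); e=h-q[:2]
  ret = um.true_divide(
```

View pics/p4.png

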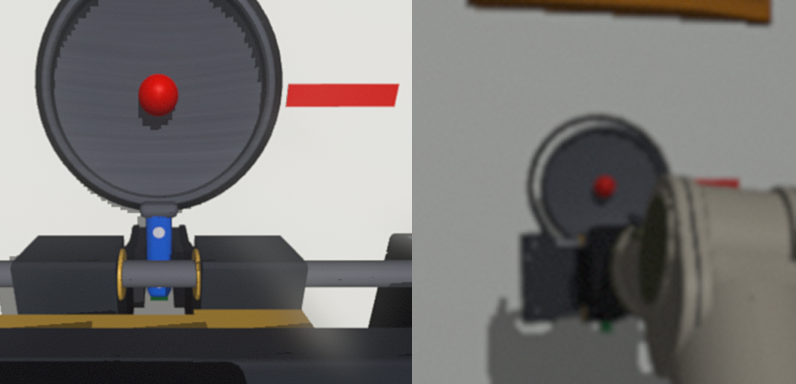

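The dish is centred in the ring: its centre is at (0.609,-0.204) against (0.609,-0.2035) for the station, and the handle lies over the green bar. I'll firm up the grip and lift.

Emit:
{"op": "play_rows", "data": {"motion": [[0,0,0,0,0,0,0],[0,0,0,0,0,0,0],[0,0,-0.01,0,0,0,0],[0,0,-0.03,0,0,0,0],[0,0,-0.06,0,0,0,0]], "squeeze": 60}}

```text
time: 8.93
ee_pos: [0.5242, -0.2034, 0.0182]
eef_rot: [1.0, -0.001, -0.0, -0.0]
ft_force: [-0.2, 0.4, -2.9]
width: 0.0135
```

```bash
cat >> h.py <<'E'
def wpose(c):
    """ellipse of rim + ball rel. to camera; tilt via handle-direction z from rim fit is weak -> report pixel features"""
    im=c["image"].astype(int);R,G,B=im[...,0],im[...,1],im[...,2]
    v,u=np.mgrid[:384,:512]; b=(R>G+60)&(R>B+60)&(abs(u-257)<60)&(v<160)
    n,l,st,ce=cv2.connectedComponentsWithStats(b.astype(np.uint8)); k=1+np.argmax(st[1:,4])
    rg=eyes.regions_of(c,"dish"); o=[ce[k],st[k]]
    col=[(w,np.where(np.abs(np.diff((im[:,w].max(1)<130).astype(int)))>0)[0][:8]) for w in (200,320)]
    row=np.where(np.abs(np.diff((im[90].max(1)<130).astype(int)))>0)[0]
    return o,col,row
E
python3 - <<'E'
from h import *
np.set_printoptions(suppress=True,precision=4)
c=eyes.camera("wrist"); save(c,"w5"); s=r.read_state(); print(s["ee_pos"],s["ft_force"],s["torque"],s["width"])
print(dish(c,(.609,-.204),.012)); print(wpose(c))
print("before(w3)",wpose(dict(image=cv2.imread("pics/w3.png")[...,::-1],shot=c["shot"])|{k:c[k] for k in("mtx","dist","R","t")}))
E
```

```text
[ 0.5248 -0.2036  0.0192] [ 0.1564  0.1149 -1.2234] [0.0022 0.1294 0.0247] 0.01323002036324545
{'n': np.int64(1218), 'circ': array([ 0.604 , -0.2031,  0.0533]), 'handle': array([ 0.5323, -0.2031]), 'ang': np.float64(179.96249975978628), 'rad': np.float64(0.07167668692509518), 'pca': np.float64(179.56376177201696), 'ball': array([ 0.6085, -0.2033])}
([array([258.7724,  94.0189]), array([ 240,   74,   39,   41, 1270], dtype=int32)], [(200, array([200, 235, 315, 326])), (320, array([188, 235, 310, 326]))], array([143, 240, 277, 374]))
before(w3) ([array([258.0497,  93.9845]), array([ 239,   74,   39,   42, 1288], dtype=int32)], [(200, array([190, 193, 194, 195, 196, 235, 315, 322])), (320, array([187, 198, 207, 235, 309, 322]))], array([142, 239, 277, 374, 429, 440]))
```

View pics/w5.png

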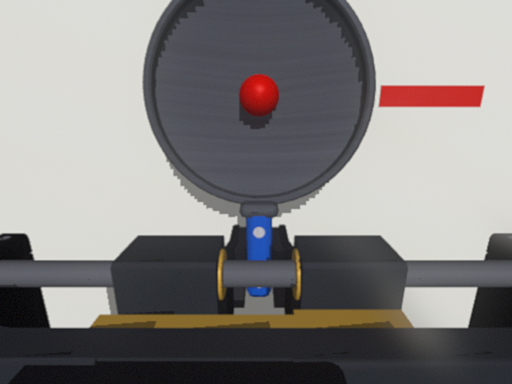

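The dish is 12 mm off the desk, with the ball at (259,94) and the rim at columns 143 to 374. Both match the values before the lift, so it hasn't sagged. I'll continue up.

Emit:
{"op": "play_rows", "data": {"motion": [[0,0,-0.05,0,0,0,0],[0,0,-0.1,0,0,0,0],[0,0,-0.15,0,0,0,0],[0,0,-0.2,0,0,0,0],[0,0,-0.25,0,0,0,0]]}}

```text
time: 9.75
ee_pos: [0.5244, -0.2037, 0.0689]
eef_rot: [1.0, -0.001, 0.0, 0.0]
ft_force: [-0.1, -0.1, -2.4]
width: 0.0133
```

Emit:
{"op": "play_rows", "data": {"motion": [[0,0,-0.05,0,0,0,0],[0,0,-0.1,0,0,0,0],[0,0,-0.15,0,0,0,0],[0,0,-0.18,0,0,0,0],[0,0,-0.19,0,0,0,0]]}}

```text
time: 10.38
ee_pos: [0.5245, -0.2037, 0.1064]
eef_rot: [1.0, -0.001, 0.0, 0.0]
ft_force: [0.8, 0.0, -2.3]
width: 0.0131
```

Run:
```python
from h import *
np.set_printoptions(suppress=True,precision=4)
c=eyes.camera("wrist"); s=r.read_state(); print(s["ee_pos"],Ro.from_quat(s["eef_rot"]).as_matrix(),s["joint_positions"],s["width"])
print(dish(c,(.609,-.204),.1)); print(wpose(c))
# arc in tool frame: pivot 84.8mm ahead on tool x; CCW world = negative tool z turn
L=.0846
for a in range(2,12,2):
    t=np.radians(a); print(a,np.round([L*(1-np.cos(t))/.2,L*np.sin(t)/.2,-a/90],4))
```

```text
[ 0.5245 -0.2037  0.1064] [[ 1.     -0.0022  0.0003]
 [-0.0022 -1.     -0.0002]
 [ 0.0003  0.0002 -1.    ]] [ 0.6784  0.3282 -0.4591  1.7482  0.1609  1.102  -1.4054] 0.013522295803199115
{'n': np.int64(1225), 'circ': array([ 0.6043, -0.2034,  0.0534]), 'handle': array([ 0.5325, -0.2033]), 'ang': np.float64(179.99090028316175), 'rad': np.float64(0.07183668602949822), 'pca': np.float64(179.3916057982715), 'ball': array([ 0.6089, -0.2035])}
([array([258.7801,  94.036 ]), array([ 240,   74,   39,   41, 1278], dtype=int32)], [(200, array([217, 235, 315, 326])), (320, array([185, 235, 310, 326]))], array([143, 240, 277, 374, 500]))
2 [ 0.0003  0.0148 -0.0222]
4 [ 0.001   0.0295 -0.0444]
6 [ 0.0023  0.0442 -0.0667]
8 [ 0.0041  0.0589 -0.0889]
10 [ 0.0064  0.0735 -0.1111]
```

It's now 10 cm up, level and centred, with the ball at (0.609,-0.2035). I'll turn at about 10°/s, in 6° calls along the arc.

Emit:
{"op": "play_rows", "data": {"motion": [[0,0.004,-0.006,0,0,-0.006,0],[0.0003,0.0148,0,0,0,-0.0222,0],[0.0007,0.0236,0,0,0,-0.0356,0],[0.0014,0.0339,0,0,0,-0.0511,0],[0.0023,0.0442,0,0,0,-0.0667,0]]}}

```text
time: 11.15
ee_pos: [0.5249, -0.2126, 0.106]
eef_rot: [0.999, 0.052, 0.0, 0.0]
ft_force: [-0.4, 0.1, -1.7]
width: 0.0134
```

Emit:
{"op": "play_rows", "data": {"motion": [[0.0001,0.0089,0,0,0,-0.0133,0],[0.0004,0.0177,0,0,0,-0.0267,0],[0.0008,0.0266,0,0,0,-0.04,0],[0.0015,0.0354,0,0,0,-0.0533,0],[0.0023,0.0442,0,0,0,-0.0667,0]]}}

```text
time: 11.78
ee_pos: [0.5262, -0.2214, 0.1061]
eef_rot: [0.995, 0.104, 0.0, 0.0]
ft_force: [-0.1, 0.1, -2.3]
width: 0.0136
```

Emit:
{"op": "play_rows", "data": {"motion": [[0.0001,0.0089,0,0,0,-0.0133,0],[0.0004,0.0177,0,0,0,-0.0267,0],[0.0008,0.0266,0,0,0,-0.04,0],[0.0015,0.0354,0,0,0,-0.0533,0],[0.0023,0.0442,0,0,0,-0.0667,0]]}}

```text
time: 12.4
ee_pos: [0.5285, -0.2299, 0.1061]
eef_rot: [0.988, 0.156, 0.0, 0.0]
ft_force: [0.1, 0.1, -2.4]
width: 0.0132
```

```bash
cat >> h.py <<'E'
def chk():
    np.set_printoptions(suppress=True,precision=4)
    c=eyes.camera("wrist"); s=r.read_state(); M=Ro.from_quat(s["eef_rot"]).as_matrix()
    print(s["time"],s["ee_pos"],"yaw",np.degrees(np.arctan2(M[1,0],M[0,0])),"z",M[:,2],"centre",s["ee_pos"]+.0846*M[:,0],s["ft_force"],s["width"])
    print(dish(c,(.609,-.2035),.1)["ball"],wpose(c)[0],wpose(c)[2]); return c
E
python3 -c "from h import *;chk()"
```

```text
12.45 [ 0.5285 -0.2302  0.1061] yaw 18.004466074809912 z [ 0.0001 -0.0002 -1.    ] centre [ 0.609  -0.204   0.1061] [ 0.2233  0.3015 -2.2516] 0.013291866392849228
[ 0.6087 -0.2045] [array([258.8851,  94.0336]), array([ 240,   74,   39,   41, 1279], dtype=int32)] [143 241 277 374]
```

At 18° it's still centred, the ball hasn't moved in the dish and the tool is level. My first row in that batch had a stray 1 mm z value, which the next row undid. I'll keep turning.

Emit:
{"op": "play_rows", "data": {"motion": [[0.0001,0.0089,0,0,0,-0.0133,0],[0.0004,0.0177,0,0,0,-0.0267,0],[0.0008,0.0266,0,0,0,-0.04,0],[0.0015,0.0354,0,0,0,-0.0533,0],[0.0023,0.0442,0,0,0,-0.0667,0]]}}

```text
time: 13.22
ee_pos: [0.5317, -0.2381, 0.1061]
eef_rot: [0.978, 0.208, 0.0, 0.0]
ft_force: [0.6, 0.4, -1.8]
width: 0.0134
```

Emit:
{"op": "play_rows", "data": {"motion": [[0.0001,0.0089,0,0,0,-0.0133,0],[0.0004,0.0177,0,0,0,-0.0267,0],[0.0008,0.0266,0,0,0,-0.04,0],[0.0015,0.0354,0,0,0,-0.0533,0],[0.0023,0.0442,0,0,0,-0.0667,0]]}}

```text
time: 13.85
ee_pos: [0.5357, -0.2461, 0.1061]
eef_rot: [0.966, 0.259, 0.0, 0.0]
ft_force: [-0.8, -0.2, -2.2]
width: 0.0134
```

Emit:
{"op": "play_rows", "data": {"motion": [[0.0001,0.0089,0,0,0,-0.0133,0],[0.0004,0.0177,0,0,0,-0.0267,0],[0.0008,0.0266,0,0,0,-0.04,0],[0.0015,0.0354,0,0,0,-0.0533,0],[0.0023,0.0442,0,0,0,-0.0667,0]]}}

```text
time: 14.48
ee_pos: [0.5405, -0.2535, 0.1061]
eef_rot: [0.951, 0.309, 0.0, 0.0]
ft_force: [-0.8, -0.7, -1.4]
width: 0.0135
```

Emit:
{"op": "play_rows", "data": {"motion": [[0.0001,0.0089,0,0,0,-0.0133,0],[0.0004,0.0177,0,0,0,-0.0267,0],[0.0008,0.0266,0,0,0,-0.04,0],[0.0015,0.0354,0,0,0,-0.0533,0],[0.0023,0.0442,0,0,0,-0.0667,0]]}}

```text
time: 15.1
ee_pos: [0.5461, -0.2603, 0.1061]
eef_rot: [0.934, 0.358, 0.0, 0.0]
ft_force: [-0.8, -1.0, -1.4]
width: 0.0134
```

Emit:
{"op": "play_rows", "data": {"motion": [[0.0001,0.0089,0,0,0,-0.0133,0],[0.0004,0.0177,0,0,0,-0.0267,0],[0.0008,0.0266,0,0,0,-0.04,0],[0.0015,0.0354,0,0,0,-0.0533,0],[0.0023,0.0442,0,0,0,-0.0667,0]]}}

```text
time: 15.72
ee_pos: [0.5524, -0.2666, 0.1061]
eef_rot: [0.914, 0.407, 0.0, 0.0]
ft_force: [0.2, 1.1, -2.1]
width: 0.0135
```

Emit:
{"op": "play_rows", "data": {"motion": [[0.0001,0.0089,0,0,0,-0.0133,0],[0.0004,0.0177,0,0,0,-0.0267,0],[0.0008,0.0266,0,0,0,-0.04,0],[0.0015,0.0354,0,0,0,-0.0533,0],[0.0023,0.0442,0,0,0,-0.0667,0]]}}

```text
time: 16.35
ee_pos: [0.5592, -0.2722, 0.1061]
eef_rot: [0.891, 0.454, -0.0, 0.0]
ft_force: [-0.7, 0.4, -2.2]
width: 0.0135
```

```bash
python3 -c "from h import *;chk()"
```

```text
16.4 [ 0.5593 -0.2723  0.1061] yaw 54.03355850467056 z [ 0.0002 -0.0001 -1.    ] centre [ 0.609  -0.2038  0.1061] [ 0.2387  0.3514 -2.1322] 0.013423810776304156
[ 0.6088 -0.2069] [array([258.914 ,  94.1806]), array([ 240,   74,   39,   42, 1290], dtype=int32)] [141 242 278 373 473]
```

Emit:
{"op": "play_rows", "data": {"motion": [[0.0001,0.0089,0,0,0,-0.0133,0],[0.0004,0.0177,0,0,0,-0.0267,0],[0.0008,0.0266,0,0,0,-0.04,0],[0.0015,0.0354,0,0,0,-0.0533,0],[0.0023,0.0442,0,0,0,-0.0667,0]]}}

```text
time: 17.18
ee_pos: [0.5666, -0.277, 0.106]
eef_rot: [0.866, 0.5, -0.0, 0.0]
ft_force: [-0.5, -0.7, -1.5]
width: 0.0129
```

Emit:
{"op": "play_rows", "data": {"motion": [[0.0001,0.0089,0,0,0,-0.0133,0],[0.0004,0.0177,0,0,0,-0.0267,0],[0.0008,0.0266,0,0,0,-0.04,0],[0.0015,0.0354,0,0,0,-0.0533,0],[0.0023,0.0442,0,0,0,-0.0667,0]]}}

```text
time: 17.8
ee_pos: [0.5745, -0.281, 0.106]
eef_rot: [0.839, 0.545, -0.0, 0.0]
ft_force: [-0.4, -0.9, -2.0]
width: 0.0136
```

Emit:
{"op": "play_rows", "data": {"motion": [[0.0001,0.0089,0,0,0,-0.0133,0],[0.0004,0.0177,0,0,0,-0.0267,0],[0.0008,0.0266,0,0,0,-0.04,0],[0.0015,0.0354,0,0,0,-0.0533,0],[0.0023,0.0442,0,0,0,-0.0667,0]]}}

```text
time: 18.42
ee_pos: [0.5828, -0.2842, 0.1061]
eef_rot: [0.809, 0.588, -0.0, 0.0]
ft_force: [0.1, 0.2, -1.7]
width: 0.0134
```

Emit:
{"op": "play_rows", "data": {"motion": [[0.0001,0.0089,0,0,0,-0.0133,0],[0.0004,0.0177,0,0,0,-0.0267,0],[0.0008,0.0266,0,0,0,-0.04,0],[0.0015,0.0354,0,0,0,-0.0533,0],[0.0023,0.0442,0,0,0,-0.0667,0]]}}

```text
time: 19.05
ee_pos: [0.5913, -0.2865, 0.1061]
eef_rot: [0.777, 0.629, 0.0, 0.0]
ft_force: [0.4, -0.3, -1.7]
width: 0.0133
```

Emit:
{"op": "play_rows", "data": {"motion": [[0.0001,0.0089,0,0,0,-0.0133,0],[0.0004,0.0177,0,0,0,-0.0267,0],[0.0008,0.0266,0,0,0,-0.04,0],[0.0015,0.0354,0,0,0,-0.0533,0],[0.0023,0.0442,0,0,0,-0.0667,0]]}}

```text
time: 19.68
ee_pos: [0.6001, -0.2879, 0.1061]
eef_rot: [0.743, 0.669, 0.0, 0.0]
ft_force: [0.4, -1.0, -1.9]
width: 0.0131
```

Emit:
{"op": "play_rows", "data": {"motion": [[0.0001,0.0089,0,0,0,-0.0133,0],[0.0004,0.0177,0,0,0,-0.0267,0],[0.0008,0.0266,0,0,0,-0.04,0],[0.0015,0.0354,0,0,0,-0.0533,0],[0.0023,0.0442,0,0,0,-0.0667,0]]}}

```text
time: 20.3
ee_pos: [0.6089, -0.2884, 0.1061]
eef_rot: [0.707, 0.707, -0.0, 0.0]
ft_force: [-0.5, -0.1, -1.8]
width: 0.0136
```

Run:
```python
from h import *
c=chk(); save(c,"w6"); s=eyes.camera("scene"); save(s,"s6"); t=eyes.camera("top"); look(t,["dish","ball_center"],[.1,.116]); look(s,["dish","ball_center","dish_handle"],[.1,.116,.12])
cv2.imwrite("pics/p6.png",cv2.cvtColor(np.hstack([cv2.resize(s["image"][110:240,270:430],(400,325)),cv2.resize(c["image"],(400,325))]),4))
```

```text
20.35 [ 0.609  -0.2883  0.106 ] yaw 90.05971470741486 z [ 0.0001  0.     -1.    ] centre [ 0.6089 -0.2037  0.106 ] [ 0.6715 -0.8187 -2.1458] 0.013165716059290275
[ 0.6092 -0.2042] [array([258.9048,  94.416 ]), array([ 240,   74,   39,   42, 1303], dtype=int32)] [141 242 278 373 447 491]
dish 0.9 [380.4 169.7] [ 0.6067 -0.2005  0.1   ]
ball_center 0.42 [381.4 165.2] [ 0.6159 -0.1995  0.116 ]
dish 0.96 [341.5 156.8] [ 0.5953 -0.1903  0.1   ]
ball_center 0.71 [362.1 148. ] [ 0.5953 -0.2659  0.116 ]
ball_center 0.38 [343.5 146.6] [ 0.6293 -0.2235  0.116 ]
dish_handle 0.75 [366.8 146.9] [ 0.5882 -0.2771  0.12  ]
```

View pics/p6.png

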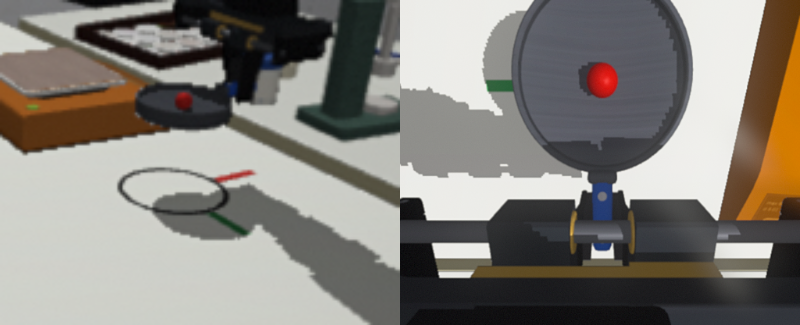

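The dish is held above the ring with the handle along the red bar and the ball in the middle: wrist pixel (259,94), as before. I'll hold still for a second and recheck.

Emit:
{"op": "play_rows", "data": {"motion": [[0,0,0,0,0,0,0],[0,0,0,0,0,0,0],[0,0,0,0,0,0,0],[0,0,0,0,0,0,0],[0,0,0,0,0,0,0]]}}

```text
time: 21.48
ee_pos: [0.6088, -0.2884, 0.106]
eef_rot: [0.708, 0.707, 0.0, 0.0]
ft_force: [-0.1, 0.2, -1.3]
width: 0.0135
```

Emit:
{"op": "play_rows", "data": {"motion": [[0,0,0,0,0,0,0],[0,0,0,0,0,0,0],[0,0,0,0,0,0,0],[0,0,0,0,0,0,0],[0,0,0,0,0,0,0]]}}

```text
time: 22.1
ee_pos: [0.6088, -0.2884, 0.1061]
eef_rot: [0.708, 0.707, -0.0, 0.0]
ft_force: [0.8, -0.2, -2.6]
width: 0.0132
```

```bash
python3 -c "
from h import *
chk(); print(abs(r.read_state()['joint_vel']).max()); job.close_job()"
```

```text
22.15 [ 0.6088 -0.2884  0.1061] yaw 89.92024060600427 z [ 0.     -0.0001 -1.    ] centre [ 0.6089 -0.2038  0.1061] [-0.9045  0.0279 -2.1359] 0.013595076796794848
[ 0.6092 -0.2042] [array([258.9055,  94.4143]), array([ 240,   74,   39,   42, 1301], dtype=int32)] [141 242 278 373 447 491]
0.001122109908518893
the job is handed in; nothing more can be done
```

The job is handed in at about 22 s: the dish is held 10 cm above the ring, with its handle along the red bar and the ball in its middle. I gripped the handle before the slide and kept hold of it through the slide, lift and turn, so there was no separate release and re-grip over the ring.

- **Slide:** the dish stayed on the desk and ended less than 1 mm from the ring centre in the wrist view, with the handle over the green bar.
- **Lift and turn:** I raised it 10 cm straight up, then turned it 90° counter-clockwise about its centre at roughly 10°/s.
- **Last check:** after more than a second of holding, the dish centre was at (0.609, -0.204), against (0.609, -0.2035) for the station. The tool was vertical, its yaw was 89.9°, and the arm was still.
- **Ball and level:** in the wrist picture the ball moved only 0.4 px over the lift and turn, and it did not move during the final hold. This suggests no visible sag, though I had no separate measurement of the dish's tilt.

**Disagreements and a slip:**
- The top and scene networks put the raised dish and ball up to 2 cm off, and in one case 6 cm, where a scene detection fell near the handle. I relied on the wrist view and arm readings instead.
- One wrist ball estimate partway through the turn was 3 mm off, probably because red-bar pixels were counted as ball.
- The first turn row had a stray 1 mm upward shift, which the next row undid.

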